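# Hold the angle gauge at its mark on a crowned stub

### The arm

A 6-joint arm with a two-finger parallel gripper is mounted at the origin on the work surface. World frame = base frame: x ahead of the robot, y to its left, z up, the work surface at z = 0. Lengths are in m, angles in rad, forces in N, time in s.
With the tool pointing down it reaches from about 0.4 to 0.825 m from the base axis. Payload 7 kg.
Tool frame: the origin (TCP) lies on the mounting face of the last link; the fingertips stand 178 mm ahead of it and the grasp point (between the pads) lies arm.grip_depth ahead of it (arm.grip_depth is the distance from the TCP to the grasp point, in m); z points along the fingers, y is the direction in which the jaws open and shut (so a half turn about z gives the same grasp; the last joint's range is limited). The gripper opens to 88 mm and grips with 3 to 60 N. Pads are 19 mm wide; open, the fingers measure 130 mm over their backs; the gripper's body (78 mm by 193 mm) begins 47 mm behind the grasp point.
Start: joints at [1.591, 0.359, 0.012, 0, -1.224, -0.288], TCP at [0.179, 0.651, 0.405] pointing down, gripper open.
Joint ranges: [-3.07, 3.07], [-1.43, 2.12], [-1.02, 1.25], [-3.03, 1.67], [-3.05, -0], [-3.03, 3.03]. Speed limits (rad/s): [2.39, 2.39, 3.01, 3.14, 3.14, 3.14].

### API

Orientations are given as [roll, pitch, yaw] about the fixed x, y, z axes, in that order (R = Rz(yaw) Ry(pitch) Rx(roll)).
In Python, from station import arm gives the robot as it stands.
- The arm moves only by the tool carry_out, never from a script. Its argument "targets" is a list that holds one entry, the list of rows, each a list of 7 numbers: the turn, a rotation vector about the tool's x, y, z in units of 8 degrees (1.0 is 8 degrees), then the shift along the tool's x, y, z in units of 2.5 cm (1.0 is 2.5 cm), then the opening, from -1 (shut) to 1 (fully open). A call has 1 to 20 rows; each row shifts and turns the commanded pose from where the row before left it, along the tool's axes as they then stand; what a row does not reach is not made up. A row lasts 1/8 s, in which the tool goes at most 62.5 mm and 10.7 degrees, less where a joint would pass 70% of its speed; a pose out of reach is approached as far as the arm can. A call with a number of a shift or a turn outside -1 to 1 is refused whole. A call with a gripper value outside its range is refused whole. The fingers move at their own pace and stop on an object; "squeeze" is the grip in N (left out, the last holds). Time passes only in rows, so rows that do not move let the fingers close. It gives the time, the measured TCP pose, the force and the opening at its end, in the units of the state.
- arm.get_state(): the state, without advancing time (a new reading comes with each control period).
- arm.grab_frame(name): name is "scene" or "side" or "wrist"; returns (picture, depth): 400x640x3 uint8, red, green, blue; 400x640 float32, m along the optical axis (not along the pixel's ray), 0 where there is no reading.
- arm.camera_model(name): a dict with "camera_matrix" (3x3 intrinsics, pixels), "world_from_camera" (4x4, takes a point from camera to world coordinates). Camera axes: x right, y down, z forward; pixel columns grow to the right and rows downward; lengths in m; the calibration is good to about 2 mm. A picture is of the moment at which its call begins: read the wrist's pose just before it. camera_model takes no time and is no camera call; for the wrist camera it gives the pose at the moment of the call.
- arm.job_done(): hands the job in, once; it reports no verdict.
Trained networks look in the newest picture that a camera, given by its name, has taken for a name from the list of things; names that differ only in an ending like _2 or _b are one class to them, and where a whole thing is asked for, a point or a joint stands for the part that bears it (a point fixed in the world has none). Each returns a list of dicts, best first, with "conf" (0 to 1); they miss things now and then, are a little off and sometimes report something else, mostly with a low value. They report only what shows in the picture. A call takes as long as a camera call. They do not tell look-alikes from the thing itself.
- arm.spot_in(camera, query): "point" ([row, column] in pixels, amid what is visible of it).
- arm.landmark_of(camera, query): "point" ([row, column] in pixels: a listed point, or the origin of a listed thing).
The state is a dict: "t": time; "q": joint angles; "qd": joint speeds; "joint_efforts": joint torques, N m; "eef_pos": TCP position; "ee_rot": TCP orientation; "force": force on the tool from outside, world axes, zero at the start; "moment": the same for the moment, N m; "width": finger opening in m.
Only numpy, scipy, OpenCV 4.12 (cv2) and the standard library are available. Lean on these libraries where they do the work, as an engineer would, in place of code of your own. Each camera call takes 0.05 s, during which the arm holds its last target.

### The job

Lift the wooden arch off the stub and stand it on its legs, released, on the cork mat. Then pick up the angle gauge by its handle, set its foot upright and centred on the stub's crown, square with the stub, and, keeping it in touch with the crown, rock it over sideways until its swinging pointer settles on the index mark. Finish while still holding the gauge there, pressed lightly on the crown and with the pointer steady on the mark, so that a colleague can scribe along its foot; leave everything else on the table where it is.

Things in the scene. Friction and masses are not known exactly. Their poses are not given: they have to be found in the camera images.
- mat: square cork mat, 140 x 140 x 4 mm, fixed flat on the table; origin at the centre of its underside, z up. The three places (mat, stub, gauge) swap between episodes: left, middle, right
- stub: fixed, rigid wooden stud block, 80 (x) x 130 (y) x 40 mm high; origin at the centre of its underside, z up. Across its middle a dark half-round crown runs along x over all 80 mm (radius 30 mm, axis 36 mm above the origin, top at 66 mm); a lower rib runs parallel to it, 58 mm to +y, top at 47 mm
- crown (a point): top line of the stub's crown, halfway along it: 66 mm above the stub's origin; axes as the stub's
- arch: loose arch-shaped plywood offcut, 80 g, straddling the stub's crown at the start, on the block's 40 mm high shoulders. 96 (y) x 24 (x) x 82 mm high; two legs 12 mm wide (y) at its ends carry a cross bar at z = 58 to 82 mm; origin between the legs, level with their soles, z up. Grip the bar across its 24 mm (x)
- gauge: loose plywood angle gauge, 260 g, upright at the start. Flat foot 44 (x) x 90 (y) x 12 mm; origin at the centre of its underside, z up. Upright plate 8 (x) x 84 (y) mm, up to z = 126; dial face to +x (away from the robot at yaw 0). On top a handle block 22 (x) x 26 (y) mm, z = 125 to 177, to grip from above across y. It rocks about its x axis, which is to lie along the stub's x
- pointer_tip (a point): lower tip of the steel pointer that swings freely before the dial, 72 mm below its pin; the pin lies in the gauge frame at x = 14, y = 0, z = 105 mm. The point's z axis points from the tip to the pin
- mark (a point): the index mark, on the same circle of 72 mm about the pin as the pointer's tip, at the upward point of the small steel index arrow near the foot; pointer on mark means this point and pointer_tip coincide
- pointer (a joint): angle of the pointer on the gauge, rad, about the gauge's x axis; 0 = along the plate's centre line, positive = tip towards the gauge's +y. It hangs plumb, so turning the gauge by -a about its x axis makes it read +a; it swings at about 2 Hz and settles in about 1 s. It stops at +-0.6
- index (a joint): angle of the index mark on the gauge, measured the same way, 0.14 to 0.28 rad, differs each time; stiff, stays where it is set. Turn the gauge by minus this angle about its x axis (its +y side goes down) to bring the pointer onto the mark
- brush: bystander: paint brush, 170 mm long, lying near the robot
- jar: bystander: small white jar, 52 mm across, 75 mm high; origin under its centre
- bowl: bystander: terracotta bowl, 120 mm across, 70 mm high; origin under its centre
- hoop: bystander: flat plywood ring, 90 mm across, 12 mm high
- zigzag: bystander: flat zigzag plywood piece, about 100 x 140 x 10 mm
- gluestick: bystander: glue stick, 12 mm thick, 100 mm long, lying on the table
- block: bystander: wood block 50 x 35 x 30 mm
There are look-alikes about, which are no part of the job. Leave any green or pink look-alike of the stub alone. Leave any turquoise look-alike of the gauge alone.

How it is judged:
By the outcome, as a careful person would: the job done as asked, in the order asked, and still so for the second after the job is handed in, while the arm keeps its last pose, push and grip.
It also fails if it takes over 64 s, if anything falls off the work surface, if the arm or the gripper's body presses on something with over 40 N, if the wrist force passes 120 N, or if a joint passes its speed limit or range.

## Working session

There is one attempt and no reset: what is moved stays moved. The work goes in short steps, Python scripts to look and compute and a tool call to move; the robot and the scene stay as the last step left them, time stands still between calls to the robot, and variables do not carry over. Pictures are saved under pics/ and viewed, and the job is handed in when it is done.

Besides the shell and the picture viewer there is one more tool, called after ">>>" as name(argument=value, ...) on one line, values as JSON. carry_out: Moves the arm, as the interface text tells. Its arguments: {"type":"object","properties":{"targets":{"type":"array"},"squeeze":{"type":"number"}},"required":["targets"]}

```bash
ls; mkdir -p pics; cat > h.py <<'E'
import numpy as np, cv2
from station import arm
from scipy.spatial.transform import Rotation as R
def grab(c,name=None):
    p,d=arm.grab_frame(c); 
    if name: cv2.imwrite('pics/'+name,cv2.cvtColor(p,cv2.COLOR_RGB2BGR))
    return p,d
def unproj(cm,r,c,z):
    K=np.array(cm["camera_matrix"]);T=np.array(cm["world_from_camera"])
    p=np.array([(c-K[0,2])/K[0,0]*z,(r-K[1,2])/K[1,1]*z,z,1]);return (T@p)[:3]
def proj(cm,P):
    K=np.array(cm["camera_matrix"]);T=np.linalg.inv(np.array(cm["world_from_camera"]))
    p=T@np.append(P,1);q=K@p[:3];return q[1]/q[2],q[0]/q[2]
def onplane(cm,r,c,z):
    K=np.array(cm["camera_matrix"]);T=np.array(cm["world_from_camera"])
    d=T[:3,:3]@np.array([(c-K[0,2])/K[0,0],(r-K[1,2])/K[1,1],1]);o=T[:3,3]
    return o+d*(z-o[2])/d[2]
def cloud(cm,d):
    K=np.array(cm["camera_matrix"]);T=np.array(cm["world_from_camera"])
    r,c=np.indices(d.shape);P=np.stack([(c-K[0,2])/K[0,0]*d,(r-K[1,2])/K[1,1]*d,d],-1)
    W=P@T[:3,:3].T+T[:3,3];W[d==0]=np.nan;return W
E
python3 - <<'E'
from h import *
print(arm.get_state(),arm.grip_depth)
for c in ["scene","side","wrist"]:
    cm=arm.camera_model(c);p,d=grab(c,c+'0.png');np.savez('/tmp/'+c+'0.npz',p=p,d=d,K=cm["camera_matrix"],T=cm["world_from_camera"])
    print(c,np.round(cm["world_from_camera"],3).tolist(),np.round(cm["camera_matrix"],1).tolist())
E
```

```text
pics
{'t': 0.0, 'q': array([ 1.59109360e+00,  3.59355899e-01,  1.10692371e-02, -3.59304100e-04,
       -1.22410100e+00, -2.88108466e-01]), 'qd': array([ 0.00030065,  0.00027077, -0.0004015 , -0.00035617, -0.00016838,
       -0.00189653]), 'joint_efforts': array([ 1.12222126e-03, -5.82722318e+01,  2.93054867e+01,  6.99725077e+00,
        6.98208998e-03, -1.50906371e-04]), 'eef_pos': array([0.17856173, 0.65074682, 0.40374536]), 'ee_rot': array([ 3.13997092e+00, -1.28355952e-04, -2.67933451e-01]), 'force': array([-0.70144678,  0.16574639,  0.19317304]), 'moment': array([-0.00272967, -0.01710003,  0.015766  ]), 'width': 0.0875425667740477} 0.1593
scene [[-0.709, 0.48, -0.516, 1.038], [0.705, 0.503, -0.5, 0.519], [0.019, -0.719, -0.695, 0.803], [0.0, 0.0, 0.0, 1.0]] [[372.9, 0.0, 316.8], [0.0, 372.9, 202.7], [0.0, 0.0, 1.0]]
side [[0.919, -0.275, 0.284, 0.083], [-0.394, -0.671, 0.628, -0.971], [0.018, -0.689, -0.725, 1.214], [0.0, 0.0, 0.0, 1.0]] [[502.3, 0.0, 329.3], [0.0, 502.3, 198.7], [0.0, 0.0, 1.0]]
wrist [[-0.265, -0.92, -0.29, 0.258], [-0.964, 0.253, 0.079, 0.628], [0.001, 0.301, -0.954, 0.384], [0.0, 0.0, 0.0, 1.0]] [[329.6, 0.0, 319.6], [0.0, 329.6, 200.4], [0.0, 0.0, 1.0]]
```

View pics/scene0.png

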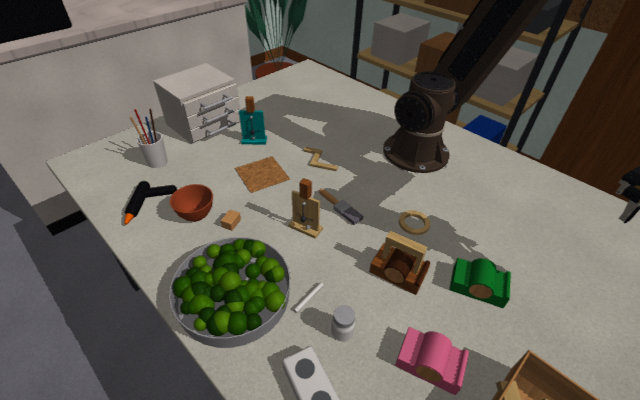

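View pics/side0.png

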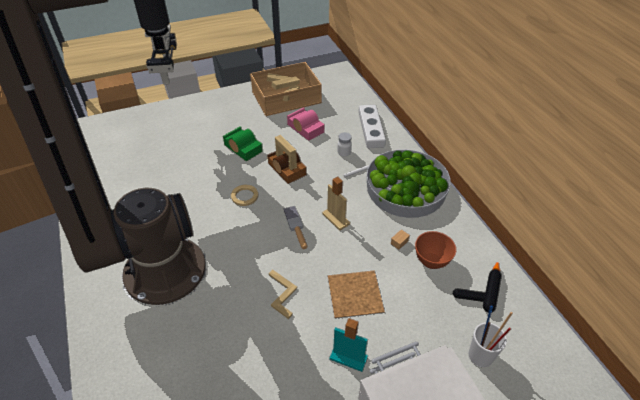

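View pics/wrist0.png

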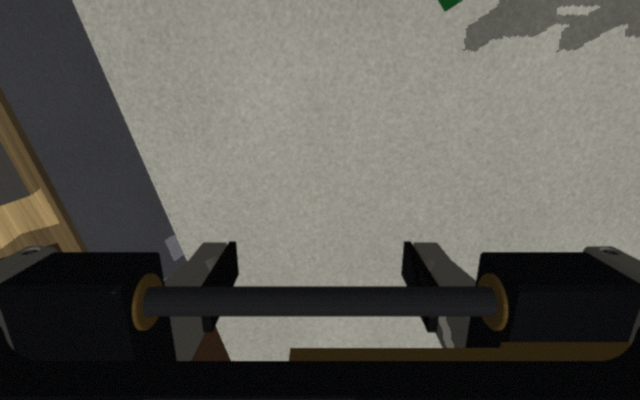

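The brown stub with the arch is at about (265,400) in the scene view, the gauge at (210,306) and the mat at (173,262). The look-alikes are green, pink and turquoise. Next I measure positions from depth.

```bash
cat > m.py <<'E'
from h import *
for c in ["scene","side"]:
    z=np.load('/tmp/'+c+'0.npz');cm=dict(camera_matrix=z['K'],world_from_camera=z['T']);W=cloud(cm,z['d'])
    for q in ["mat","stub","crown","arch","gauge","pointer_tip","mark"]:
        for o in arm.landmark_of(c,q):
            r,cc=o["point"];w=W[int(round(r)),int(round(cc))]
            print(c,q,round(o["conf"],2),np.round(o["point"],1),w.round(3))
E
python3 m.py
python3 - <<'E'
from h import *
for c in ["scene","side"]:
    z=np.load('/tmp/'+c+'0.npz');cm=dict(camera_matrix=z['K'],world_from_camera=z['T']);W=cloud(cm,z['d'])
    p=z['p'];
    big=cv2.resize(p[150:310,230:450] if c=="scene" else p[120:330,250:400],None,fx=3.5 if c=="scene" else 2.8,fy=3.5 if c=="scene" else 2.8,interpolation=cv2.INTER_CUBIC)
    cv2.imwrite('pics/z_%s.png'%c,big[:,:,::-1])
E
```

```text
scene mat 0.87 [173.9 262. ] [ 0.479 -0.283  0.001]
scene stub 0.86 [285.6 476.7] [0.405 0.443 0.05 ]
scene stub 0.78 [365.2 428.1] [0.655 0.466 0.062]
scene stub 0.69 [271.6 396.6] [0.512 0.287 0.054]
scene crown 0.9 [348.8 435.1] [0.618 0.458 0.064]
scene crown 0.82 [257.1 400.2] [0.48  0.27  0.068]
scene crown 0.63 [268.5 486.5] [0.355 0.435 0.067]
scene crown 0.44 [223.1 414.4] [0.298 0.202 0.003]
scene arch 0.91 [260.8 400.8] [0.487 0.278 0.065]
scene arch 0.42 [229.6 306.2] [0.553 0.008 0.013]
scene gauge 0.62 [145.  255.3] [ 0.394 -0.428  0.002]
scene gauge 0.57 [225.2 305.3] [ 0.544 -0.005  0.017]
scene pointer_tip 0.57 [226.  304.9] [ 0.546 -0.003  0.015]
scene pointer_tip 0.51 [135.9 252.8] [ 0.383 -0.451  0.025]
side mat 0.67 [295.8 358.1] [ 0.483 -0.299  0.003]
side stub 0.93 [168.6 285.9] [0.462 0.233 0.038]
side stub 0.9 [154.  244.3] [0.352 0.366 0.034]
side stub 0.88 [127.7 302.8] [0.596 0.42  0.038]
side crown 0.86 [115.6 303.4] [0.606 0.443 0.074]
side crown 0.75 [136.6 243.3] [0.369 0.424 0.061]
side crown 0.74 [156.7 284.6] [0.472 0.27  0.059]
side arch 0.55 [159.6 286.6] [0.473 0.253 0.059]
side gauge 0.93 [219.4 337.1] [ 0.541 -0.02   0.011]
side gauge 0.77 [358.8 349.9] [ 0.38  -0.465  0.015]
side pointer_tip 0.37 [148.1 343.4] [0.684 0.254 0.044]
side mark 0.28 [168.8 354.3] [ 0.698  0.184 -0.003]
```

View pics/z_scene.png

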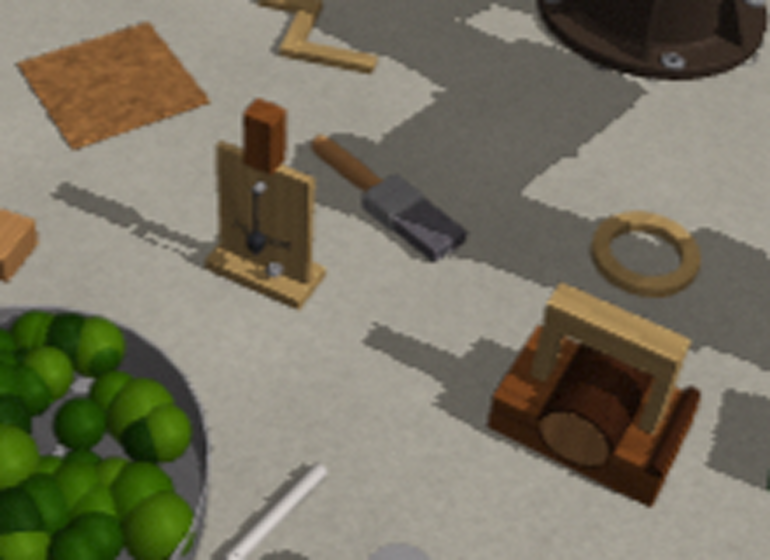

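View pics/z_side.png

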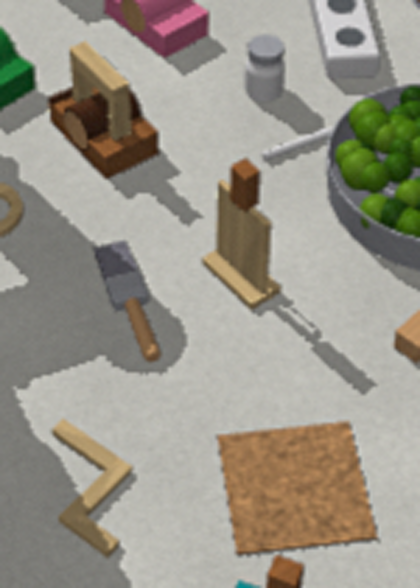

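```bash
cat > fit.py <<'E'
from h import *
def sel(zs,ctr,rad,zlo,zhi):
    out=[]
    for z in zs:
        cm=dict(camera_matrix=z['K'],world_from_camera=z['T']);W=cloud(cm,z['d']).reshape(-1,3)
        m=(np.hypot(W[:,0]-ctr[0],W[:,1]-ctr[1])<rad)&(W[:,2]>zlo)&(W[:,2]<zhi)
        out.append(W[m])
    return out
def rect(P):
    (c,s,a)=cv2.minAreaRect((P[:,:2]*1000).astype(np.float32)); 
    return np.round(c,1),np.round(s,1),round(a,1),len(P),P[:,2].mean().round(4)
E
python3 - <<'E'
from fit import *
zs=[np.load('/tmp/%s0.npz'%c) for c in("scene","side")]
for n,c,r,a,b in [("archtop",(.48,.26),.09,.112,.132),("stub",(.48,.26),.1,.012,.044),("gfoot",(.545,-.01),.06,.006,.016),("ghandle",(.545,-.01),.06,.168,.19),("ghandle",(.545,-.01),.06,.13,.18),("gplate",(.545,-.01),.06,.02,.12),("mat",(.48,-.29),.12,.0025,.01)]:
    for P in sel(zs,c,r,a,b)+[np.vstack(sel(zs,c,r,a,b))]:
        if len(P)>5: print(n,rect(P),np.median(P,0).round(4))
# mat by colour
for z in zs:
    cm=dict(camera_matrix=z['K'],world_from_camera=z['T']);W=cloud(cm,z['d'])
    hsv=cv2.cvtColor(z['p'],cv2.COLOR_RGB2HSV)
    m=(hsv[...,1]>90)&(hsv[...,0]<25)&(np.hypot(W[...,0]-.48,W[...,1]+.29)<.12)&(W[...,2]<.012)
    rr,cc=np.nonzero(m);P=np.array([onplane(cm,r,c,.004) for r,c in zip(rr,cc)]);print("mat",rect(P))
    # foot ymax of gauge corners
E
```

```text
archtop (array([473.9, 269.9]), array([28.1, 96.2]), 14.4, 426, np.float64(0.1212)) [0.4764 0.2721 0.1223]
archtop (array([474.9, 267.8]), array([ 27.5, 101. ]), 14.3, 174, np.float64(0.1206)) [0.4739 0.2652 0.1208]
archtop (array([474.6, 267.7]), array([ 28.3, 101. ]), 14.4, 600, np.float64(0.1211)) [0.4758 0.2701 0.122 ]
stub (array([476. , 271.4]), array([ 82.9, 129.9]), 13.7, 832, np.float64(0.0344)) [0.5034 0.2781 0.0391]
stub (array([476.8, 265.3]), array([ 82.3, 134.1]), 14.4, 417, np.float64(0.0327)) [0.4645 0.2244 0.0361]
stub (array([476.8, 267.3]), array([ 83.3, 138.3]), 13.7, 1249, np.float64(0.0338)) [0.4986 0.2492 0.0384]
gfoot (array([542.2,  -7.9]), array([44.7, 91. ]), 17.5, 222, np.float64(0.012)) [0.5524 0.0017 0.0124]
gfoot (array([544.1, -23. ]), array([ 85.3, 100.5]), 64.2, 181, np.float64(0.0115)) [ 0.5329 -0.0214  0.0116]
gfoot (array([538. , -13.9]), array([ 93. , 101.2]), 46.7, 403, np.float64(0.0118)) [ 0.545  -0.0086  0.0121]
ghandle (array([540.3,  -7. ]), array([24.9, 24.8]), 14.5, 88, np.float64(0.1756)) [ 0.5438 -0.0056  0.1767]
ghandle (array([542.7, 
[... 651 characters left out ...]
.6, -10.1]), array([11.4, 87.1]), 17.7, 418, np.float64(0.0704)) [ 0.5407 -0.015   0.0714]
gplate (array([548.2,  -7.7]), array([27.4, 87.4]), 15.2, 1115, np.float64(0.0709)) [ 0.5426 -0.0053  0.0716]
mat (array([ 479.5, -292.9]), array([236.2, 226.4]), 0.5, 1358, np.float64(0.0048)) [ 0.4811 -0.2844  0.0046]
mat (array([ 481.2, -288.8]), array([234.4, 232.6]), 56.6, 1794, np.float64(0.0048)) [ 0.4788 -0.291   0.0045]
mat (array([ 481. , -291.5]), array([237.4, 233.7]), 25.5, 3152, np.float64(0.0048)) [ 0.4796 -0.288   0.0045]
mat (array([ 478.1, -283.8]), array([141.6, 140.6]), 74.8, 1132, np.float64(0.004))
mat (array([ 479.3, -286.8]), array([139.1, 137.4]), 74.8, 2037, np.float64(0.004))
```

>>> carry_out(targets=[[[0,0,0.94,0,0,0,1],[0,0,0.94,0,0,0,1],[0,0,0.94,0,0,0,1],[0,0,0.94,0,0,0,1],[0,0,0.94,0,0,0,1],[0,0,0.94,0,0,0,1],[0,0,0.94,0,0,0,1],[0,0,0.94,0,0,0,1],[0,0,0,0.99,-0.43,0,1],[0,0,0,0.99,-0.43,0,1],[0,0,0,0.99,-0.43,0,1],[0,0,0,0.99,-0.43,0,1],[0,0,0,0.99,-0.43,0,1],[0,0,0,0.99,-0.43,0,1],[0,0,0,0.99,-0.43,0,1],[0,0,0,0.99,-0.43,0,1],[0,0,0,0.99,-0.43,0,1],[0,0,0,0.99,-0.43,0,1],[0,0,0,0.99,-0.43,0,1],[0,0,0,0.99,-0.43,0,1]]])

```text
t: 3.35
eef_pos: [0.3788, 0.3941, 0.4047]
ee_rot: [-3.142, 0.0, -1.318]
force: [-0.6, 0.0, -0.1]
width: 0.0876
```

>>> carry_out(targets=[[[0,0,0,0.99,-0.43,0,1],[0,0,0,0.99,-0.43,0,1],[0,0,0,0.99,-0.43,0,1],[0,0,0,0.99,-0.43,0,1],[0,0,0,0.99,-0.43,0,1],[0,0,0,0.99,-0.43,0,1],[0,0,0,0,0,0,1],[0,0,0,0,0,0,1]]])

```text
t: 4.35
eef_pos: [0.4775, 0.2676, 0.4046]
ee_rot: [3.142, 0.0, -1.319]
force: [-0.2, -0.6, 0.1]
width: 0.0873
```

```bash
python3 - <<'E'
from fit import *
print(arm.get_state()["eef_pos"],arm.get_state()["ee_rot"],arm.get_state()["q"])
cm=arm.camera_model("wrist");p,d=grab("wrist",'w1.png');np.savez('/tmp/w1.npz',p=p,d=d,K=cm["camera_matrix"],T=cm["world_from_camera"])
z=[np.load('/tmp/w1.npz')]
for n,c,r,a,b in [("archtop",(.475,.268),.07,.112,.132),("stub",(.476,.268),.1,.025,.046),("crown",(.476,.268),.09,.05,.075)]:
    P=sel(z,c,r,a,b)[0]
    if len(P)>5: print(n,rect(P),np.median(P,0).round(4))
E
```

```text
[0.47752848 0.26756695 0.40462676] [ 3.14156466e+00  1.14899621e-04 -1.31855946e+00] [ 8.68680069e-01  1.49188191e-01 -2.71026508e-01 -1.20412572e-04
 -1.15053804e+00 -6.16394080e-01]
archtop (array([474. , 269.2]), array([24.1, 96.3]), 13.3, 3164, np.float64(0.1217)) [0.4748 0.2649 0.1218]
stub (array([476.5, 270.1]), array([ 80. , 128.6]), 13.7, 3388, np.float64(0.0401)) [0.4862 0.2314 0.0399]
crown (array([478.9, 259.8]), array([79.9, 75.2]), 13.8, 2479, np.float64(0.0615)) [0.4904 0.2665 0.0628]
```

View pics/w1.png

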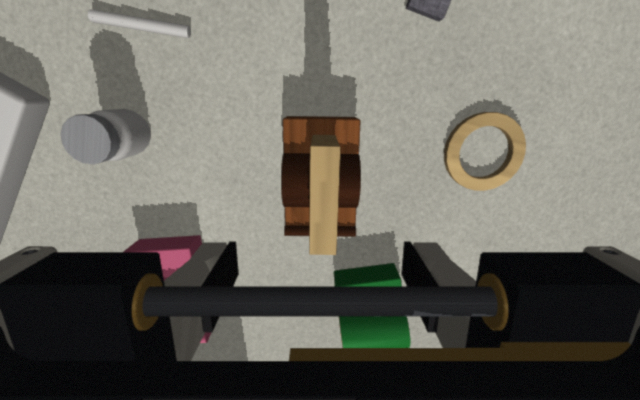

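The wrist view shows the arch bar at (200,323) straddling the stub, nearly under the tool. I'll go down and grip it.

>>> carry_out(targets=[[[0,0,0.12,-0.1,0.12,0.9,1],[0,0,0,0,0,0.9,1],[0,0,0,0,0,0.9,1],[0,0,0,0,0,0.9,1],[0,0,0,0,0,0.9,1],[0,0,0,0,0,0.9,1],[0,0,0,0,0,0,1],[0,0,0,0,0,0,-1],[0,0,0,0,0,0,-1],[0,0,0,0,0,0,-1],[0,0,0,0,0,0,-1],[0,0,0,0,0,0,-1],[0,0,0,0,0,0,-1]]], squeeze=20)

```text
t: 6.02
eef_pos: [0.474, 0.2697, 0.2697]
ee_rot: [-3.142, 0.0, -1.335]
force: [0.6, 0.6, -0.9]
width: 0.0331
```

>>> carry_out(targets=[[[0,0,0,0,0,0,-1],[0,0,0,0,0,0,-1],[0,0,0,0,0,0,-1]]])

```text
t: 6.4
eef_pos: [0.474, 0.2697, 0.2696]
ee_rot: [3.142, -0.0, -1.335]
force: [-0.7, -0.3, 0.2]
width: 0.0238
```

>>> carry_out(targets=[[[0,0,0,0,0,-0.4,-1],[0,0,0,0,0,-1,-1],[0,0,0,0,0,-1,-1],[0,0,0,0,0,-1,-1],[0,0,0,0,0,-1,-1],[0,0,0,0,0,-1,-1],[0,0,0,0,0,-1,-1],[0,0,0,0.5,0.12,0,-1],[0,0,0,0.98,0.22,0,-1],[0,0,0,0.98,0.22,0,-1],[0,0,0,0.98,0.22,0,-1],[0,0,0,0.98,0.22,0,-1],[0,0,0,0.98,0.22,0,-1],[0,0,0,0.98,0.22,0,-1],[0,0,0,0.98,0.22,0,-1],[0,0,0,0.98,0.22,0,-1],[0,0,0,0.98,0.22,0,-1],[0,0,0,0.98,0.22,0,-1]]])

```text
t: 8.65
eef_pos: [0.477, 0.0035, 0.4292]
ee_rot: [3.141, -0.0, -1.335]
force: [0.2, -0.7, -0.5]
width: 0.0237
```

>>> carry_out(targets=[[[0,0,0,0.98,0.23,0,-1],[0,0,0,0.98,0.23,0,-1],[0,0,0,0.98,0.23,0,-1],[0,0,0,0.98,0.23,0,-1],[0,0,0,0.98,0.23,0,-1],[0,0,0,0.98,0.23,0,-1],[0,0,0,0.98,0.23,0,-1],[0,0,0,0.98,0.23,0,-1],[0,0,0,0.98,0.23,0,-1],[0,0,0,0.98,0.23,0,-1],[0,0,0,0.98,0.23,0,-1],[0,0,0,0.5,0.12,0,-1],[0,0,0,0,0,0,-1],[0,0,0,0,0,0.8,-1],[0,0,0,0,0,1,-1],[0,0,0,0,0,1,-1],[0,0,0,0,0,1,-1],[0,0,0,0,0,1,-1],[0,0,0,0,0,1,-1],[0,0,0,0,0,0.5,-1]]])

```text
t: 11.15
eef_pos: [0.4789, -0.2833, 0.271]
ee_rot: [3.14, 0.001, -1.334]
force: [0.2, 0.4, -1.2]
width: 0.0241
```

```bash
python3 - <<'E'
from fit import *
s=arm.get_state();print(s["t"],s["eef_pos"],s["ee_rot"],s["q"],s["width"],s["force"])
p,d=grab("side",'s2.png');cv2.imwrite('pics/s2z.png',cv2.resize(p[200:400,250:480],None,fx=3,fy=3)[:,:,::-1])
cm=arm.camera_model("side");np.savez('/tmp/s2.npz',p=p,d=d,K=cm["camera_matrix"],T=cm["world_from_camera"])
E
```

```text
11.15 [ 0.47886427 -0.28331985  0.27098885] [ 3.14003022e+00  9.46065195e-04 -1.33417543e+00] [-1.82408192e-01  2.91292115e-01 -4.24105730e-01 -3.02245300e-04
 -8.57210688e-01  4.19227865e-01] 0.024087587809063605 [ 0.17904598  0.42818409 -1.18587397]
```

View pics/s2z.png

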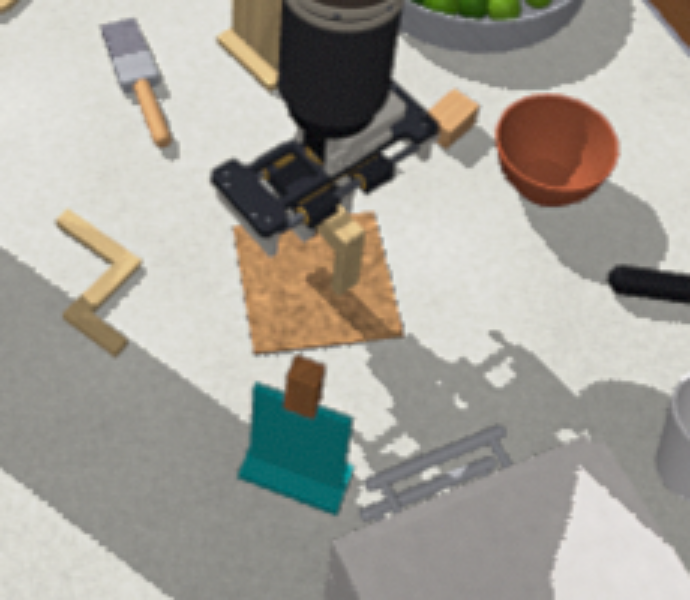

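The arch hangs over the mat centre. I'll lower it, release it and rise.

>>> carry_out(targets=[[[0,0,0,0,0,0.7,-1],[0,0,0,0,0,0.5,-1],[0,0,0,0,0,0.2,-1],[0,0,0,0,0,0.1,-1],[0,0,0,0,0,0,-1],[0,0,0,0,0,0,-1]]])

```text
t: 11.95
eef_pos: [0.4796, -0.2839, 0.2351]
ee_rot: [-3.141, -0.0, -1.335]
force: [-0.1, 1.0, -0.4]
width: 0.0238
```

>>> carry_out(targets=[[[0,0,0,0,0,0.06,-1],[0,0,0,0,0,0,-0.2],[0,0,0,0,0,0,0.4],[0,0,0,0,0,0,1],[0,0,0,0,0,0,1],[0,0,0,0,0,0,1],[0,0,0,0,0,-0.4,1],[0,0,0,0,0,-0.8,1],[0,0,0,0,0,-1,1],[0,0,0,0,0,-1,1],[0,0,0,0,0,-1,1],[0,0,-0.95,0,0,-0.8,1],[0,0,-0.95,0,0,-0.8,1],[0,0,-0.95,0,0,-0.8,1],[0,0,-0.95,0,0,-0.8,1],[0,0,-0.95,0,0,-0.6,1],[0,0,-0.95,0,0,0,1],[0,0,-0.95,0,0,0,1],[0,0,-0.95,0,0,0,1],[0,0,-0.95,0,0,0,1]]])

```text
t: 14.45
eef_pos: [0.4792, -0.2839, 0.434]
ee_rot: [3.141, -0.001, -0.136]
force: [0.3, -0.3, 0.3]
width: 0.0874
```

>>> carry_out(targets=[[[0,0,-0.95,0,0,0,1],[0,0,-0.95,0,0,0,1],[0,0,-0.95,0,0,0,1],[0,0,0,0.47,-0.91,0,1],[0,0,0,0.47,-0.91,0,1],[0,0,0,0.47,-0.91,0,1],[0,0,0,0.47,-0.91,0,1],[0,0,0,0.47,-0.91,0,1],[0,0,0,0.47,-0.91,0,1],[0,0,0,0.47,-0.91,0,1],[0,0,0,0.47,-0.91,0,1],[0,0,0,0.47,-0.91,0,1],[0,0,0,0.47,-0.91,0,1],[0,0,0,0.47,-0.91,0,1],[0,0,0,0,0,0,1],[0,0,0,0,0,0,1]]])

```text
t: 16.45
eef_pos: [0.5405, -0.0092, 0.4336]
ee_rot: [3.142, -0.0, 0.258]
force: [-0.1, -0.3, -0.0]
width: 0.0879
```

```bash
python3 - <<'E'
from fit import *
s=arm.get_state();print(s["t"],s["eef_pos"],s["ee_rot"],s["q"],s["width"])
cm=arm.camera_model("wrist");p,d=grab("wrist",'w3.png');np.savez('/tmp/w3.npz',p=p,d=d,K=cm["camera_matrix"],T=cm["world_from_camera"])
ps,ds=grab("side",'s3.png');cs=arm.camera_model("side");np.savez('/tmp/s3.npz',p=ps,d=ds,K=cs["camera_matrix"],T=cs["world_from_camera"])
z=[np.load('/tmp/w3.npz')]
for n,c,r,a,b in [("foot",(.542,-.01),.065,.007,.017),("handle",(.542,-.01),.05,.168,.19),("plate",(.542,-.01),.06,.02,.12)]:
    P=sel(z,c,r,a,b)[0]
    if len(P)>5: print(n,rect(P),np.median(P,0).round(4))
P=sel([np.load('/tmp/s3.npz')],(.479,-.285),.07,.078,.1)[0];print("arch",rect(P))
cv2.imwrite('pics/s3z.png',cv2.resize(ps[200:400,250:480],None,fx=3,fy=3)[:,:,::-1])
E
```

```text
16.45 [ 0.54053181 -0.00924267  0.43355785] [ 3.14151796e+00 -2.00817822e-04  2.57537554e-01] [ 3.45621757e-01  1.18749133e-01 -2.39794137e-01  9.83312326e-05
 -1.21205959e+00  1.48267760e+00] 0.08785818394235581
foot (array([551.9,  -5.8]), array([23.5, 89.2]), 16.2, 995, np.float64(0.0118)) [ 0.556  -0.0108  0.0117]
handle (array([541.8,  -8.8]), array([22.4, 25.4]), 15.1, 992, np.float64(0.1762)) [ 0.5434 -0.0084  0.1765]
plate (array([553.5,  -5.6]), array([17.6, 83.5]), 15.8, 1694, np.float64(0.0714)) [ 0.5487 -0.0041  0.0716]
arch (array([ 479.8, -284.1]), array([27.2, 98.6]), 13.4, 305, np.float64(0.0852))
```

View pics/w3.png

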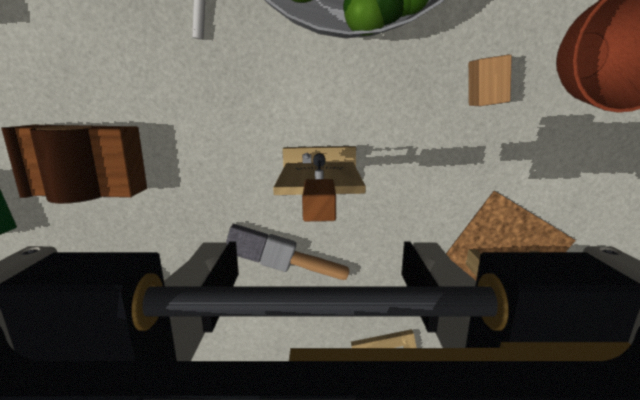

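View pics/s3z.png

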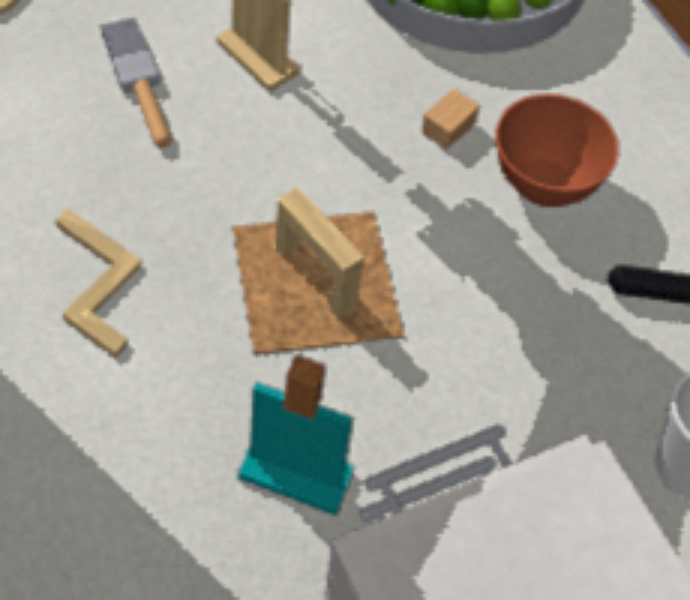

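The arch stands free on the mat. Now I grip the gauge handle, which is at (200,319) in the wrist view.

>>> carry_out(targets=[[[0,0,-0.15,0.06,0,0.4,1],[0,0,0,0,0,0.9,1],[0,0,0,0,0,1,1],[0,0,0,0,0,1,1],[0,0,0,0,0,0.9,1],[0,0,0,0,0,0.5,1],[0,0,0,0,0,0.23,1],[0,0,0,0,0,0,1],[0,0,0,0,0,0,-1],[0,0,0,0,0,0,-1],[0,0,0,0,0,0,-1],[0,0,0,0,0,0,-1],[0,0,0,0,0,0,-1],[0,0,0,0,0,0,-1],[0,0,0,0,0,0,-1],[0,0,0,0,0,0,-1],[0,0,0,0,0,0,-1]]], squeeze=40)

```text
t: 18.68
eef_pos: [0.5422, -0.0086, 0.3099]
ee_rot: [-3.142, 0.0, 0.278]
force: [-0.6, 0.4, -0.8]
width: 0.0258
```

```bash
python3 - <<'E'
from fit import *
s=arm.get_state();print(s["t"],s["eef_pos"],s["ee_rot"],s["q"],s["width"],s["force"])
p,d=grab("wrist",'w4.png')
for q in ["pointer_tip","mark"]: print(q,[(o["conf"],np.round(o["point"],1)) for o in arm.landmark_of("wrist",q)])
E
```

```text
18.675 [ 0.54220599 -0.00858424  0.30986837] [-3.14153559e+00  2.06605907e-05  2.78146188e-01] [ 3.45665605e-01  2.25137597e-01 -4.10934581e-01 -7.25097242e-05
 -9.34740913e-01  1.50331998e+00] 0.02582285850688119 [-0.63645597  0.38699321 -0.79138928]
pointer_tip [(0.96, array([185.8, 318.8]))]
mark [(0.7, array([185.3, 301.7]))]
```

View pics/w4.png

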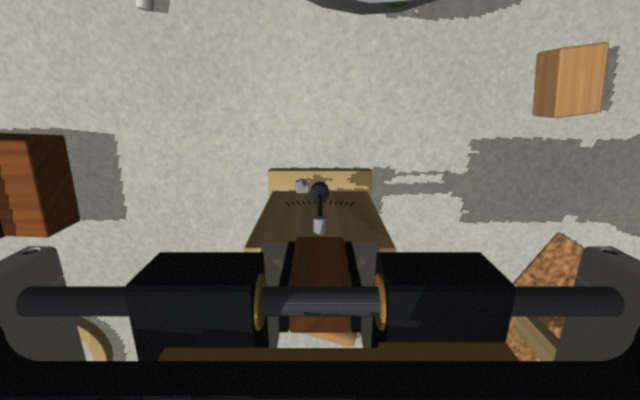

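The wrist camera sees the dial, with the pointer tip at (186,319) and the mark at (185,302). I'll compute the index angle and refit the stub now that the arch is off it.

```bash
cat > g.py <<'E'
from fit import *
GD=.1593
def gauge_T(s, off=(0,0,0.151), yaw_off=0):
    Rt=R.from_euler('xyz',s["ee_rot"]).as_matrix(); p=s["eef_pos"]
    return Rt,p
# index angle by pixel fit, gauge assumed rigid to the tool: gauge R = Rt * diag(1,-1,-1)
def pts(s,cm,zg,b,a=0):
    Rt=R.from_euler('xyz',s["ee_rot"]).as_matrix(); G=Rt@np.diag([1,-1,-1.])
    o=s["eef_pos"]-G@np.array([0,0,zg])
    f=lambda ang:proj(cm,o+G@np.array([.014,.072*np.sin(ang),.105-.072*np.cos(ang)]))
    return f(b),f(a)
E
python3 - <<'E'
from g import *
s=arm.get_state();cm=arm.camera_model("wrist")
for b in (.14,.18,.2,.22,.24,.28): print(b,np.round(pts(s,cm,s["eef_pos"][2],b),1))
sc=arm.camera_model("scene");p,d=grab("scene",'sc4.png');np.savez('/tmp/sc4.npz',p=p,d=d,K=sc["camera_matrix"],T=sc["world_from_camera"])
for f in ("w1","w3","s3","sc4"):
    z=[np.load('/tmp/%s.npz'%f)]
    for n,c,r,a,b in [("stub",(.4765,.27),.085,.015,.046),("crown",(.4765,.27),.05,.052,.072)]:
        P=sel(z,c,r,a,b)[0]
        if len(P)<20: continue
        print(f,n,rect(P))
        if n=="crown":
            th=np.radians(13.7);u=(P[:,:2]-[.4765,.2701])@np.array([-np.sin(th),np.cos(th)])
            A=np.c_[2*u,2*P[:,2],np.ones(len(u))];x=np.linalg.lstsq(A,u**2+P[:,2]**2,rcond=None)[0]
            print("  axis offset y, z, r",x[:2].round(4),np.sqrt(x[2]+x[0]**2+x[1]**2).round(4), "ztop",np.percentile(P[:,2],98).round(4))
E
```

```text
0.14 [[185.4 306.2]
 [185.2 318.7]]
0.18 [[185.6 302.6]
 [185.2 318.7]]
0.2 [[185.7 300.9]
 [185.2 318.7]]
0.22 [[185.8 299.1]
 [185.2 318.7]]
0.24 [[185.9 297.3]
 [185.2 318.7]]
0.28 [[186.1 293.7]
 [185.2 318.7]]
w1 stub (array([476.5, 270.1]), array([ 80. , 128.6]), 13.7, 3435, np.float64(0.0398))
w1 crown (array([479. , 259.3]), array([79.9, 74.3]), 13.7, 2390, np.float64(0.0617))
  axis offset y, z, r [-0.0044  0.0417] 0.0255 ztop 0.0664
w3 stub (array([476.5, 270.1]), array([ 80.8, 130.8]), 13.7, 5000, np.float64(0.0381))
w3 crown (array([476.6, 270.1]), array([80.4, 51.8]), 14.1, 3340, np.float64(0.0617))
  axis offset y, z, r [0.0002 0.0385] 0.0273 ztop 0.0666
s3 stub (array([476.6, 269.4]), array([ 86.2, 136.3]), 13.2, 516, np.float64(0.0357))
s3 crown (array([479. , 265.4]), array([84.2, 52.1]), 11.3, 243, np.float64(0.0615))
  axis offset y, z, r [-0.0037  0.0505] 0.0176 ztop 0.0695
sc4 stub (array([476. , 271.6]), array([ 82.9, 130.5]), 14.3, 1004, np.float64(0.0368))
sc4 crown (array([476.7, 271.4]), array([82.8, 52.4]), 13.6, 572, np.float64(0.0619))
  axis offset y, z, r [0.0017 0.0431] 0.0241 ztop 0.0683
```

>>> carry_out(targets=[[[0,0,0,0,0,-0.3,-1],[0,0,0,0,0,-0.7,-1],[0,0,0,0,0,-1,-1],[0,0,0,0,0,-1,-1],[0,0,0,0,0,-1,-1],[0,0,0.28,0,0,-0.8,-1],[0,0,0,0.09,-0.45,0,-1],[0,0,0,0,-0.9,0,-1],[0,0,0,0,-0.9,0,-1],[0,0,0,0,-0.9,0,-1],[0,0,0,0,-0.9,0,-1],[0,0,0,0,-0.9,0,-1],[0,0,0,0,-0.9,0,-1],[0,0,0,0,-0.9,0,-1],[0,0,0,0,-0.9,0,-1],[0,0,0,0,-0.9,0,-1],[0,0,0,0,-0.9,0,-1],[0,0,0,0,-0.9,0,-1],[0,0,0,0,-0.8,0,-1],[0,0,0,0,-0.3,0,-1]]])

```text
t: 21.38
eef_pos: [0.4761, 0.2713, 0.4292]
ee_rot: [3.141, 0.001, 0.241]
force: [-0.2, 0.2, -3.9]
width: 0.0258
```

>>> carry_out(targets=[[[0,0,0,0,0,0,-1],[0,0,0,0,0,0.4,-1],[0,0,0,0,0,0.5,-1],[0,0,0,0,0,0.5,-1],[0,0,0,0,0,0.4,-1],[0,0,0,0,0,0,-1],[0,0,0,0,0,0,-1]]])

```text
t: 22.25
eef_pos: [0.4768, 0.2701, 0.3852]
ee_rot: [-3.142, -0.0, 0.239]
force: [-0.4, -0.4, -1.5]
width: 0.0257
```

```bash
python3 - <<'E'
from g import *
s=arm.get_state();print(s["t"],s["eef_pos"],s["ee_rot"],s["q"],s["width"],s["force"])
for c in ("wrist","scene","side"):
    cm=arm.camera_model(c);p,d=grab(c,c+'5.png');np.savez('/tmp/%s5.npz'%c,p=p,d=d,K=cm["camera_matrix"],T=cm["world_from_camera"])
    if c!="wrist":
        r,q=map(int,proj(cm,np.array([.4765,.27,.12])));k=p[max(0,r-65):r+65,q-75:q+75];cv2.imwrite('pics/%s5z.png'%c,cv2.resize(k,None,fx=4,fy=4,interpolation=cv2.INTER_CUBIC)[:,:,::-1])
for n,zz in [("foot",(.012)),("handle",.1765)]:
    P=sel([np.load('/tmp/wrist5.npz')],s["eef_pos"][:2],.07,s["eef_pos"][2]-.3099+zz-.006,s["eef_pos"][2]-.3099+zz+.005)[0];print(n,rect(P))
E
```

```text
22.25 [0.4768151  0.27014259 0.38520631] [-3.14153195e+00 -4.84485153e-04  2.39131425e-01] [ 8.73113308e-01  1.64482090e-01 -2.98805112e-01  2.66189896e-04
 -1.10708284e+00  9.36695450e-01] 0.025698725729745964 [-0.39381188 -0.35142196 -1.47664726]
foot (array([486.9, 272.2]), array([23.3, 90.2]), 13.7, 2068, np.float64(0.087))
handle (array([477.5, 269.2]), array([23.6, 44. ]), 13.9, 2097, np.float64(0.251))
```

View pics/wrist5.png

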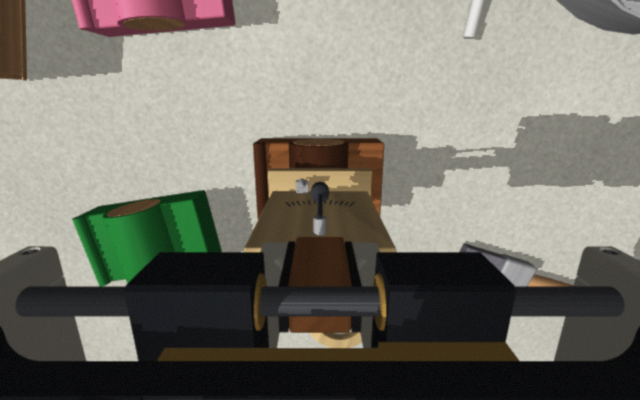

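View pics/scene5z.png

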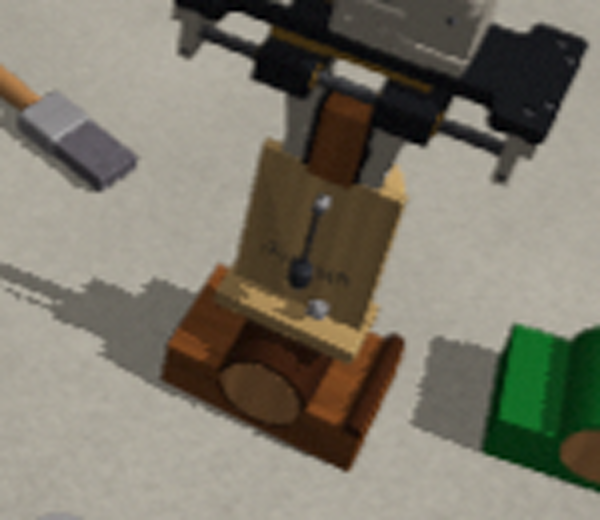

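View pics/side5z.png

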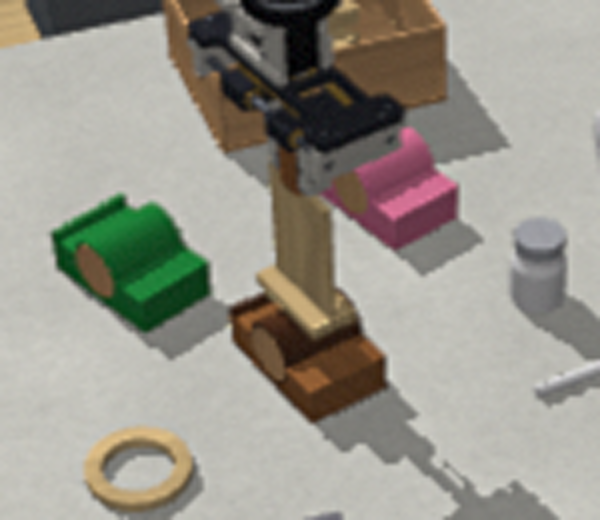

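The foot is centred over the crown to within about 0.5 mm and square. I'll lower it slowly to contact.

>>> carry_out(targets=[[[0,0,0,0,0,0.15,-1],[0,0,0,0,0,0.1,-1],[0,0,0,0,0,0.06,-1],[0,0,0,0,0,0,-1],[0,0,0,0,0,0,-1]]])

```text
t: 23.02
eef_pos: [0.4767, 0.2701, 0.3772]
ee_rot: [-3.142, -0.0, 0.239]
force: [-0.4, -0.9, -4.1]
width: 0.0259
```

>>> carry_out(targets=[[[0,0,0,0,0,0.03,-1],[0,0,0,0,0,0.0,-1]]])

```text
t: 23.28
eef_pos: [0.4766, 0.27, 0.3764]
ee_rot: [3.142, 0.0, 0.239]
force: [0.4, 0.2, -2.9]
width: 0.026
```

>>> carry_out(targets=[[[0,0,0,0,0,0.03,-1],[0,0,0,0,0,0.0,-1]]])

```text
t: 23.52
eef_pos: [0.4767, 0.2701, 0.3758]
ee_rot: [-3.141, -0.0, 0.239]
force: [-0.1, -0.2, -1.7]
width: 0.0258
```

>>> carry_out(targets=[[[0,0,0,0,0,0.03,-1],[0,0,0,0,0,0.0,-1]]])

```text
t: 23.78
eef_pos: [0.4767, 0.27, 0.3758]
ee_rot: [-3.141, -0.001, 0.239]
force: [-1.7, -0.4, 6.0]
width: 0.0258
```

>>> carry_out(targets=[[[0,0,0,0,0,0.03,-1],[0,0,0,0,0,0.0,-1]]])

```text
t: 24.02
eef_pos: [0.4767, 0.2701, 0.3757]
ee_rot: [-3.141, -0.001, 0.24]
force: [-3.7, -0.9, 10.9]
width: 0.0259
```

Contact is confirmed. I'll ease the press and rock the first half.

>>> carry_out(targets=[[[0,0,0,0,0,-0.02,-1],[-0.068,0,0,0,-0.117,0,-1],[-0.136,0,0,0,-0.235,0,-1],[-0.136,0,0,0,-0.235,0,-1],[-0.136,0,0,0,-0.235,0,-1],[0,0,0,0,0,0,-1],[0,0,0,0,0,0,-1]]])

```text
t: 24.9
eef_pos: [0.4718, 0.2901, 0.3752]
ee_rot: [3.075, -0.001, 0.24]
force: [-2.6, 0.2, 6.9]
width: 0.0262
```

```bash
cat > chk.py <<'E'
from g import *
import sys
C=np.array([.4765,.2701,.036]);th=np.radians(13.7);ux=np.array([np.cos(th),np.sin(th),0]);uy=np.array([-np.sin(th),np.cos(th),0])
F=[]
for k in range(int(sys.argv[1]) if len(sys.argv)>1 else 1):
    s=arm.get_state();cm=arm.camera_model("wrist");F.append(s["force"])
    grab("wrist")
    for q in ["pointer_tip","mark"]: print(q,[(round(o["conf"],2),np.round(o["point"],1).tolist()) for o in arm.landmark_of("wrist",q)[:2]])
print(s["t"],"F",np.array(F).round(1).tolist(),"w",s["width"],s["eef_pos"].round(4),s["ee_rot"].round(4))
G=R.from_euler('xyz',s["ee_rot"]).as_matrix()@np.diag([1,-1,-1.])
o=s["eef_pos"]-G@[0,0,.3098];d=o-C
r=R.from_matrix(R.from_euler('z',-th).as_matrix()@G).as_rotvec()
Y,Z=d@uy,d[2];a=-r[0];e=Z*np.cos(a)+Y*np.sin(a)
print("stub-frame rot",r.round(4),"origin x,y,z",round(d@ux*1000,2),round(Y*1000,2),round(Z*1000,2),"gap to crown mm",round(e*1000-30,2),"contact at gauge y",round((-(Y*np.cos(a)-Z*np.sin(a)))*1000,2),"rolling",30*a)
E
python3 chk.py
```

```text
pointer_tip [(0.66, [186.5, 313.0])]
mark [(0.72, [187.2, 301.8])]
24.9 F [[-2.6, 0.2, 6.9]] w 0.026227194324142493 [0.4718 0.2901 0.3752] [ 3.0751e+00 -1.1000e-03  2.3960e-01]
stub-frame rot [-0.0665 -0.0011  0.0005] origin x,y,z 0.53 -0.03 30.12 gap to crown mm 0.05 contact at gauge y 2.03 rolling 1.9941824897468123
```

>>> carry_out(targets=[[[-0.131,0,0,0,-0.227,0,-1],[-0.131,0,0,0,-0.227,-0.005,-1],[-0.131,0,0,0,-0.227,-0.005,-1],[-0.131,0,0,0,-0.227,-0.005,-1],[-0.131,0,0,0,-0.227,-0.005,-1],[-0.131,0,0,0,-0.227,-0.005,-1],[0,0,0,0,0,0,-1],[0,0,0,0,0,0,-1],[0,0,0,0,0,0,-1],[0,0,0,0,0,0,-1],[0,0,0,0,0,0,-1],[0,0,0,0,0,0,-1],[0,0,0,0,0,0,-1],[0,0,0,0,0,0,-1]]])

```text
t: 26.8
eef_pos: [0.4638, 0.323, 0.3717]
ee_rot: [2.965, -0.001, 0.239]
force: [-1.9, -0.6, 5.7]
width: 0.0258
```

```bash
python3 chk.py 3; python3 - <<'E'
from h import *
p,d=grab("wrist","w7.png");cv2.imwrite('pics/w7z.png',cv2.resize(p[155:245,265:375],None,fx=6,fy=6,interpolation=cv2.INTER_CUBIC)[:,:,::-1])
E
```

```text
pointer_tip [(0.96, [191.9, 304.4])]
mark [(0.5, [185.9, 300.4]), (0.34, [261.9, 490.5])]
pointer_tip [(0.6, [186.9, 302.5])]
mark [(0.53, [186.0, 301.8])]
pointer_tip [(0.76, [188.4, 301.0])]
mark [(0.41, [185.2, 300.6])]
27.1 F [[-1.9, -0.6, 5.7], [-2.0, -0.9, 5.8], [-2.0, -1.5, 5.9]] w 0.025372639990710655 [0.4638 0.323  0.3717] [ 2.9652e+00 -7.0000e-04  2.3930e-01]
stub-frame rot [-1.764e-01 -8.000e-04  1.000e-04] origin x,y,z 0.45 0.05 30.68 gap to crown mm 0.21 contact at gauge y 5.34 rolling 5.290726642869372
```

View pics/w7z.png

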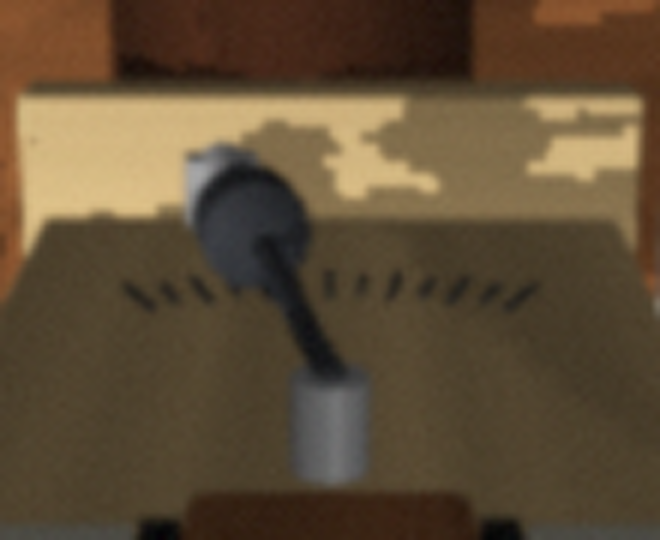

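```bash
python3 - <<'E'
from h import *
a=cv2.imread('pics/wrist5.png')[165:215,285:345];b=cv2.imread('pics/w4.png')[165:215,285:345];c=cv2.imread('pics/w7.png')[165:215,285:345]
f=lambda k:cv2.resize(k,None,fx=6.4,fy=10,interpolation=cv2.INTER_NEAREST)
cv2.imwrite('pics/cmp.png',np.hstack([f(a),f(c)]))
E
cp m.py /dev/null
```

```text
(no output)
```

View pics/cmp.png

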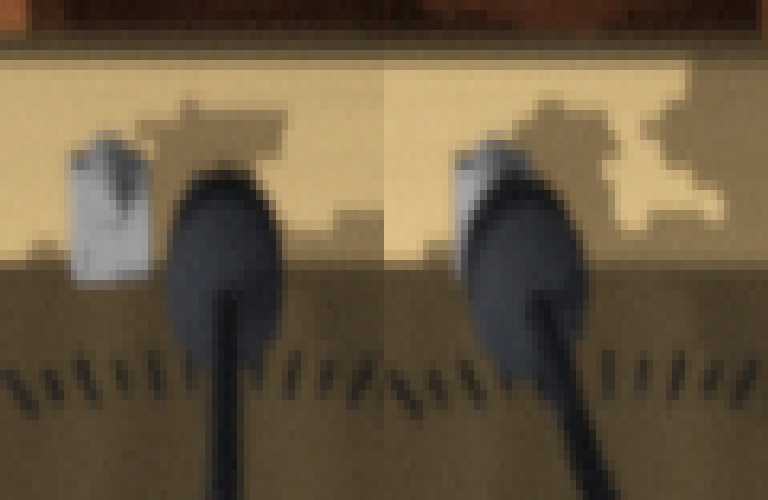

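```bash
cat > avg.py <<'E'
from g import *
import sys
n=int(sys.argv[1])
t0=arm.get_state()["t"]
for c in sys.argv[2:]:
    D={"pointer_tip":[],"mark":[]}
    s=arm.get_state();cm=arm.camera_model(c)
    ref=np.array(pts(s,cm,.3098,.19,.19)[0])
    for k in range(n):
        grab(c)
        for q in D:
            o=[x["point"] for x in arm.landmark_of(c,q) if np.hypot(*(np.array(x["point"])-ref))<15]
            if o: D[q].append(o[0])
    for q,v in D.items():
        v=np.array(v)
        if len(v): print(c,q,len(v),"med",np.median(v,0).round(2),"mean",v.mean(0).round(2),"se",(v.std(0)/np.sqrt(len(v))).round(2))
    a=-R.from_matrix(R.from_euler('z',-np.radians(13.7)).as_matrix()@R.from_euler('xyz',s["ee_rot"]).as_matrix()@np.diag([1,-1,-1.])).as_rotvec()[0]
    for b in (.16,.18,.2,.22,a): print("  pred",round(b,4),np.round(pts(s,cm,.3098,b)[0],1))
print(t0,arm.get_state()["t"],arm.get_state()["force"].round(1))
E
python3 avg.py 12 wrist scene
```

```text
wrist pointer_tip 12 med [187.4 303.2] mean [187.81 303.31] se [0.5  0.29]
wrist mark 12 med [187.2  300.95] mean [186.72 301.39] se [0.49 0.26]
  pred 0.16 [185.6 304.5]
  pred 0.18 [185.7 302.7]
  pred 0.2 [185.8 300.9]
  pred 0.22 [185.9 299.2]
  pred 0.1763 [185.7 303.1]
scene pointer_tip 12 med [256.3  409.45] mean [256.19 409.06] se [0.48 0.32]
scene mark 10 med [255.6  408.85] mean [255.8  408.71] se [0.27 0.28]
  pred 0.16 [255.6 407.7]
  pred 0.18 [255.9 408.3]
  pred 0.2 [256.2 408.8]
  pred 0.22 [256.4 409.4]
  pred 0.1763 [255.9 408.1]
27.3 30.9 [-2.5 -0.3  6.9]
```

```bash
python3 - <<'E'
from g import *
z=np.load('/tmp/wrist5.npz');cm=dict(camera_matrix=z['K'],world_from_camera=z['T'])
# upright state at wrist5
s=dict(eef_pos=np.array([.4768151,.27014259,.38520631]),ee_rot=np.array([-3.14153195,-4.84e-4,.239131]))
G=R.from_euler('xyz',s["ee_rot"]).as_matrix()@np.diag([1,-1,-1.]);o=s["eef_pos"]-G@[0,0,.3098]
P=lambda x,y,zz:np.array(proj(cm,o+G@np.array([x,y,zz])))
for zz in (.012,.02,.033,.04,.045,.06,.08,.105,.126): print(zz,"y0",P(.014,0,zz).round(1))
print("foot corners",P(.022,.045,.012).round(1),P(.022,-.045,.012).round(1),"plate top corners",P(.004,.042,.126).round(1),P(.004,-.042,.126).round(1))
p=z['p'];S=8
img=cv2.resize(p[160:235,265:365],None,fx=S,fy=S,interpolation=cv2.INTER_CUBIC)[:,:,::-1].copy()
def L(a,b,col):
    f=lambda q:(int((q[1]-265+.5)*S),int((q[0]-160+.5)*S));cv2.line(img,f(a),f(b),col,1)
L(P(.014,0,.105),P(.014,0,.033),(0,255,0))
for b,col in ((.18,(255,0,0)),(.20,(0,0,255)),(.22,(255,255,0))):
    e=lambda r:P(.014,r*np.sin(b),.105-r*np.cos(b));L(e(.072),e(.09),col);L(e(.072),e(.06),col)
L(P(.022,.045,.012),P(.022,-.045,.012),(0,255,255));L(P(.004,.042,.126),P(.004,.042,.012),(0,255,255));L(P(.004,-.042,.126),P(.004,-.042,.012),(0,255,255))
L(P(.022,.045,.012),P(.004,.045,.012),(0,255,255));L(P(.022,-.045,.012),P(.004,-.045,.012),(0,255,255))
cv2.imwrite('pics/ov.png',img)
E
```

```text
0.012 y0 [179.  318.8]
0.02 y0 [181.3 318.8]
0.033 y0 [185.2 318.7]
0.04 y0 [187.5 318.7]
0.045 y0 [189.2 318.7]
0.06 y0 [194.8 318.6]
0.08 y0 [203.3 318.5]
0.105 y0 [216.3 318.3]
0.126 y0 [229.8 318.2]
foot corners [169.9 266.4] [169.9 371.3] plate top corners [246.8 241.1] [246.9 395.3]
```

View pics/ov.png

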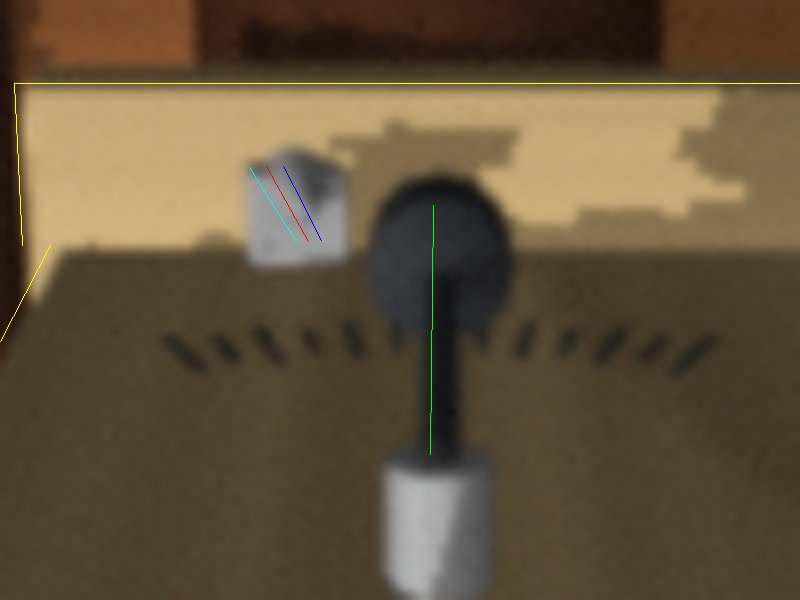

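>>> carry_out(targets=[[[-0.07,0,0,0,-0.121,0,-1],[-0.07,0,0,0,-0.121,0,-1],[0,0,0,0,0,0,-1],[0,0,0,0,0,0,-1],[0,0,0,0,0,0,-1],[0,0,0,0,0,0,-1],[0,0,0,0,0,0,-1],[0,0,0,0,0,0,-1],[0,0,0,0,0,0,-1],[0,0,0,0,0,0,-1]]])

```text
t: 32.15
eef_pos: [0.4624, 0.3288, 0.3707]
ee_rot: [2.946, -0.001, 0.239]
force: [-2.4, -1.2, 6.7]
width: 0.0257
```

```bash
python3 avg.py 25 wrist; python3 avg.py 12 scene; python3 chk.py; python3 - <<'E'
from h import *
p,d=grab("wrist","w8.png");cv2.imwrite('pics/w8z.png',cv2.resize(p[155:245,265:375],None,fx=7,fy=6,interpolation=cv2.INTER_CUBIC)[:,:,::-1])
E
```

```text
wrist pointer_tip 24 med [188.4  303.25] mean [187.94 303.56] se [0.29 0.28]
wrist mark 25 med [187.3 302. ] mean [186.63 302.1 ] se [0.65 0.31]
  pred 0.16 [185.6 304.5]
  pred 0.18 [185.7 302.7]
  pred 0.2 [185.8 301. ]
  pred 0.22 [185.9 299.2]
  pred 0.1958 [185.8 301.3]
32.15 35.9 [-2.4 -0.3  6.1]
scene pointer_tip 12 med [256.3  410.05] mean [256.31 409.25] se [0.39 0.71]
scene mark 10 med [257.05 408.25] mean [257.41 408.26] se [0.36 0.39]
  pred 0.16 [255.8 407.9]
  pred 0.18 [256.1 408.5]
  pred 0.2 [256.3 409. ]
  pred 0.22 [256.6 409.6]
  pred 0.1958 [256.3 408.9]
35.9 37.7 [-2.4 -0.7  6.3]
pointer_tip [(0.87, [185.8, 304.0])]
mark [(0.37, [185.2, 300.9])]
37.7 F [[-2.4, -0.7, 6.3]] w 0.026013075933822162 [0.4624 0.3288 0.3707] [ 2.9458e+00 -8.0000e-04  2.3930e-01]
stub-frame rot [-1.958e-01 -8.000e-04  1.000e-04] origin x,y,z 0.47 0.1 30.8 gap to crown mm 0.23 contact at gauge y 5.89 rolling 5.874754577971067
```

View pics/w8z.png

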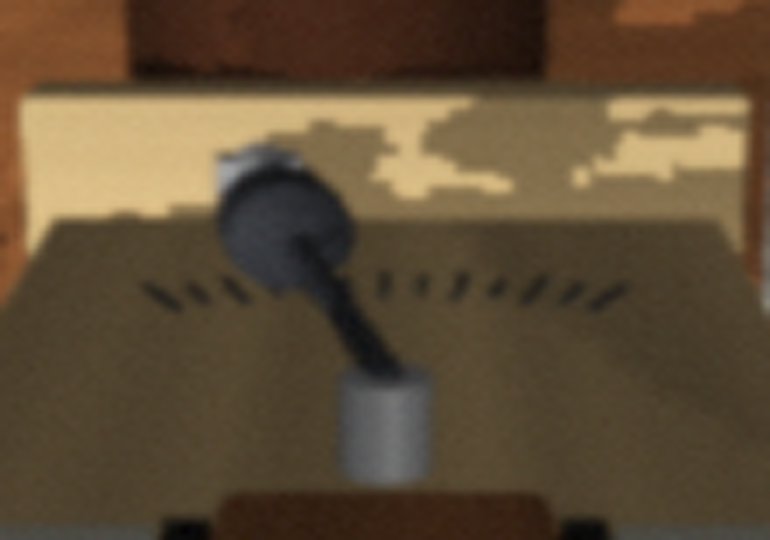

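>>> carry_out(targets=[[[0,0,0,0,0,-0.01,-1],[0,0,0,0,0,0,-1],[0,0,0,0,0,0,-1],[0,0,0,0,0,0,-1],[0,0,0,0,0,0,-1],[0,0,0,0,0,0,-1],[0,0,0,0,0,0,-1],[0,0,0,0,0,0,-1],[0,0,0,0,0,0,-1],[0,0,0,0,0,0,-1],[0,0,0,0,0,0,-1],[0,0,0,0,0,0,-1]]])

```text
t: 39.4
eef_pos: [0.4624, 0.3288, 0.3707]
ee_rot: [2.946, -0.001, 0.239]
force: [-2.7, -0.6, 7.4]
width: 0.0259
```

```bash
python3 chk.py 4; python3 - <<'E'
from h import *
for c in ("scene","side"):
    p,d=grab(c,c+"9.png")
    if c=="scene":
        cm=arm.camera_model(c);r,q=map(int,proj(cm,np.array([.4765,.27,.12])));k=p[max(0,r-65):r+65,q-75:q+75];cv2.imwrite('pics/scene9z.png',cv2.resize(k,None,fx=4,fy=4,interpolation=cv2.INTER_CUBIC)[:,:,::-1])
E
```

```text
pointer_tip [(0.64, [190.1, 302.6])]
mark [(0.52, [188.2, 303.7])]
pointer_tip [(0.73, [189.5, 301.1])]
mark [(0.43, [187.2, 302.9])]
pointer_tip [(0.71, [190.2, 301.6])]
mark [(0.53, [185.5, 301.1])]
pointer_tip []
mark [(0.62, [189.4, 301.5]), (0.21, [188.6, 318.9])]
39.85 F [[-2.7, -0.6, 7.4], [-2.2, -1.2, 5.7], [-1.8, -0.8, 5.4], [-1.8, -0.9, 6.9]] w 0.025784108318499893 [0.4624 0.3288 0.3707] [ 2.9457e+00 -7.0000e-04  2.3930e-01]
stub-frame rot [-1.959e-01 -7.000e-04  1.000e-04] origin x,y,z 0.47 0.09 30.82 gap to crown mm 0.25 contact at gauge y 5.91 rolling 5.875678404912227
```

View pics/scene9z.png

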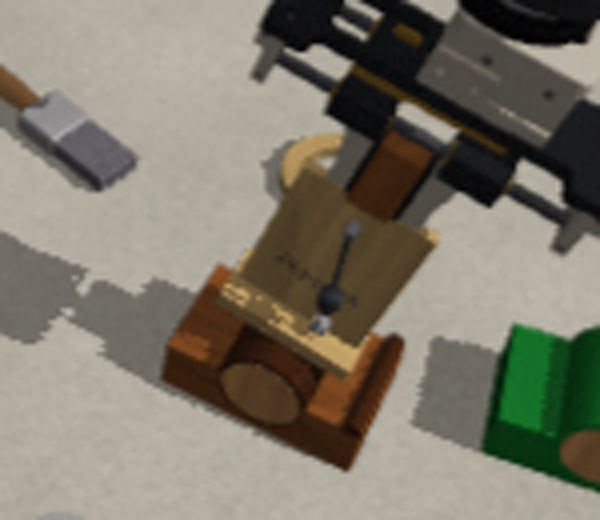

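View pics/side9.png

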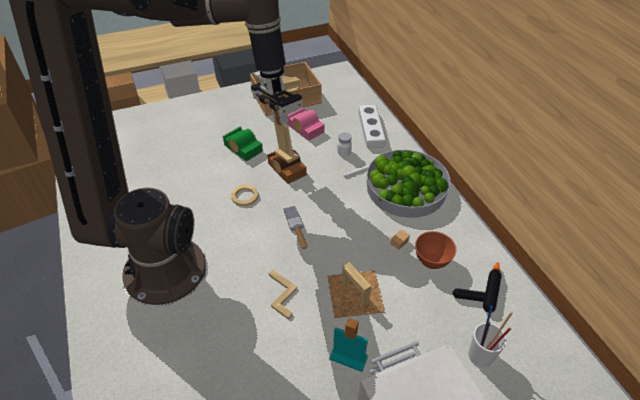

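In the scene view the pointer line from the pin at (352,229) through the bob at (330,297) meets the arrow at (319,325). Contact is steady and the arch stands on the mat, so I'm handing in.

```bash
python3 -c "
from station import arm
print(arm.job_done())"
```

```text
the job is handed in; nothing more can be done
None
```

The job is handed in at about 40 s. The arch stands released on its legs near the centre of the cork mat. The gauge was set upright on the crown within about 0.5 mm of centre. It was then rolled over sideways to 0.196 rad and is still held there.

- **Contact:** the gauge presses on the crown with about 9 N. The small final attempt to ease that press had no clear effect on the force reading.
- **Squareness:** the gauge's yaw and pitch against the stub are within 0.001 rad, from the arm's measured pose and the stub angle found in the camera images.
- **Pointer on mark:** I put the index mark at about 0.194–0.204 rad. The wrist and scene pictures both show the pointer line meeting the index arrow to within about half a pixel, or roughly 0.005 rad at the wrist camera.
- **Checks that disagreed:** the trained networks scattered by 1–2 pixels once the pointer covered the mark. In the wrist view they put the tip about 1.5 pixels (about 0.02 rad) short of the mark. I trusted the arm's pose and the picture geometry instead.
- **Other objects:** the last side view shows everything else on the table apparently where it was.

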